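Centre the tippy salt shaker on its little stone stand

TASK

The salt shaker has been set down close to the edge of its little round stone stand. With gentle nudges of the fingertips, and without gripping or lifting it or tipping it over, push it until it stands upright in the middle of the stand, with the same margin of stone showing all round. Do not shift the stand, and leave everything else on the ledge where it is.

Things in the scene. Friction and masses are not known exactly. Their poses are not given: they have to be found in the camera images.
- shaker: Small salt shaker, white glazed ceramic with a steel cap, round, 66 mm tall, 0.10 to 0.17 kg. Foot ring 28 mm across, belly 48 mm, cap 29 mm. Origin: centre of the foot's underside; z: up its axis. Fragile (at most 8 N). Its slick glaze has a friction of 0.38 to 0.52 on stone and fingers; pushed near the cap it rocks instead of sliding, and a fast knock topples it. It starts upright, 12 to 18 mm off the stand's centre in any direction.
- shaker_belly (a point): Point on the shaker's axis 21 mm above its foot, at the height of the widest part of the belly (48 mm across). Below it narrows to 33 mm across at 4 mm above the foot; above it to 36 mm at 40 mm and 29 mm at the cap (51 mm up and higher). Pushed here slowly (about 20 mm/s) it slides without tipping.
- stand: Small round stand of dark basalt, loose, about 0.42 kg: a flat disc 74 mm across and 22 mm thick on three stubby feet, its top 36 mm above the ledge, with no rim. It stands level on the ledge. Origin: centre of its underside, at ledge height, on its axis; z: up.
- stand_top (a point): Centre of the stand's flat top, 36 mm above the ledge: where the shaker's foot must be centred.
- molcajete: Basalt molcajete (mortar bowl on three feet), 192 mm across the rim, 110 mm high; stands beside the work at the left or right. Origin: centre of the underside. To be left alone.
- pestle: Basalt pestle of the molcajete, 102 mm long, 53 mm across at its broad end, standing upright in the bowl so that its top is 154 mm above the ledge. Origin: centre of its broad end. To be left alone.
- warmer: Blue ceramic tortilla warmer, a round dish 200 mm across and 62 mm high; beside the work on the side opposite the molcajete. Origin: centre of the underside. To be left alone.
- warmer_lid: Fitted lid of the tortilla warmer, 204 mm across; with its knob it tops out 117 mm above the ledge. Origin: centre of its underside. To be left alone.
- squeezer: Steel lime squeezer lying shut, 240 mm long, 72 mm wide at the bowls and 44 mm high, on the robot's side of the stand, roughly along the ledge. Origin: under the centre of the bowls; +x: along the two handles, which reach 182 mm from it. To be left alone.
- lighter: Push-button electric lighter lying on the ledge beyond the stand, roughly along the ledge: white plastic handle 115 x 24 x 24 mm, then a steel tube to 174 mm from the origin. Origin: under the middle of the handle; +x: towards the tube's tip. To be left alone.
- pepper_mill: Dark wooden pepper mill, 54 mm across and 151 mm tall, upright at the far left or far right. Origin: centre of the underside. To be left alone.
- lime_bowl: Terracotta bowl 128 mm across and 50 mm high holding limes (86 mm high in all), at the far corner opposite the pepper mill. Origin: centre of the underside. To be left alone.
There are look-alikes about, which are no part of the job. Leave any green or turquoise look-alike of the stand alone.

How it is judged:
By the outcome, as a careful person would: the job done as asked, in the order asked, and still so for the second after the job is handed in, with the robot touching nothing.
It also fails if it takes over 45 s, if anything falls off the work surface, if the arm or the gripper's body presses on something with over 40 N, if the wrist force passes 120 N, or if a joint passes its speed limit or range.

ROBOT

A 6-joint arm with a two-finger parallel gripper is mounted at the origin on the work surface. World frame = base frame: x ahead of the robot, y to its left, z up, the work surface at z = 0. Lengths are in mm, angles in degrees, forces in N, time in s.
With the tool pointing down it reaches from about 300 to 850 mm from the base axis. Payload 4.2 kg.
Tool frame: the origin (TCP) lies between the finger pads; the fingertips stand 11 mm ahead of it and the grasp point (between the pads) lies 8 mm behind it (env.tips_ahead is the distance from the TCP to the fingertips, in mm); z points along the fingers, y is the line along which they close (so a half turn about z gives the same grasp; the last joint's range is limited). The gripper opens to 91 mm and grips with 3 to 60 N. Pads are 32 mm wide; open, the fingers measure 118 mm over their backs; the gripper's body (76 mm by 178 mm) begins 60 mm behind the grasp point.
Start: joints at [-70.818, 18.312, 89.639, -0, 72.044, -1.146], TCP at [199.76, -539.201, 224.976] pointing down, gripper open.
Joint ranges: [-177.97, 177.97], [-48.28, 115.42], [12.27, 149.76], [-77.06, 257.06], [2.81, 150.46], [-146.56, 146.56]. Speed limits (degrees/s): [147.25, 147.25, 180, 180, 180, 180].

INTERFACE

Orientations are given as [roll, pitch, yaw] about the fixed x, y, z axes, in that order (R = Rz(yaw) Ry(pitch) Rx(roll)).
In Python, from workcell import env, cams gives the robot as it stands.
- The arm moves only by the tool step_arm, never from a script. Its arguments are lists of equal length, an entry for each row: "linear": the shift along the tool's x, y, z in units of 30 cm (1.0 is 30 cm), a list of three; "turn": the turn about the tool's z in units of 360 degrees (1.0 is 360 degrees). In form: {"linear": [[tx, ty, tz], ...], "turn": [turn, ...]}. A call has 1 to 20 rows; each row is the pose to reach, as a shift and turn from the pose commanded when the call began, along the tool's axes at that moment, turning the shorter way round; what a row does not reach only later rows make up. A row lasts 1/8 s, in which the tool goes at most 62.5 mm and 10.7 degrees, less where a joint would pass 70% of its speed; a pose out of reach is approached as far as the arm can. A call with a number of a shift or a turn outside -1 to 1 is refused whole. A call with a gripper value outside its range is refused whole. "fingers" is the closure, from -1 (fully open) to 1 (shut), so that 0 is half open, set as the call begins (left out, the last holds). The fingers move at their own pace and stop on an object; "force" is the grip in N (left out, the last holds). Time passes only in rows, so rows that repeat a pose let the fingers close. It gives the time, the measured TCP pose, the force, the opening and the grip force at its end, in the units of the state.
- env.state(): the state, without advancing time (a new reading comes with each control period).
- cams.grab_frame(name): name is "side" or "top"; returns a dict with "color" (420x560x3 uint8, blue, green, red), "fx", "fy", "cx", "cy" (pixels), "dist" ([k1, k2, p1, p2, k3] as OpenCV has them; the pictures are not rectified), "extrinsics" (4x4, takes a point from camera to world coordinates). Camera axes: x right, y down, z forward; pixel columns grow to the right and rows downward; lengths in mm; the calibration is good to about 2 mm. A picture is of the moment at which its call begins. There is no depth.
- env.job_done(): hands the job in; it is judged then, once.
The state is a dict: "time_s": time; "qpos": joint angles; "qvel": joint speeds; "effort": joint torques, N m; "ee_pos": TCP position; "ee_rot": TCP orientation; "force": force on the tool from outside, world axes, zero at the start; "torque": the same for the moment, N m; "gripper_width": finger opening in mm; "gripper_force": force on a finger pad.
Only numpy, scipy, OpenCV 4.12 (cv2) and the standard library are available. Lean on these libraries where they do the work, as an engineer would, in place of code of your own. Each camera call takes 0.05 s, during which the arm holds its last target. There are 200 camera calls.

## Working session

There is one attempt and no reset: what is moved stays moved. The work goes in short steps, Python scripts to look and compute and a tool call to move; the robot and the scene stay as the last step left them, time stands still between calls to the robot, and variables do not carry over. Pictures are saved under pics/ and viewed, at most 10 in all, crops included, and the job is handed in when it is done.

Besides the shell and the picture viewer there is one more tool, called after "Call:" as name(argument=value, ...) on one line, values as JSON. step_arm: Moves the arm, as the interface text tells. Its arguments: {"type":"object","properties":{"linear":{"type":"array"},"turn":{"type":"array"},"fingers":{"type":"number"},"force":{"type":"number"}},"required":["linear","turn"]}

```bash
mkdir -p pics; ls; python3 - <<'E'
from workcell import env,cams
import cv2,numpy as np
for n in("top","side"):
    f=cams.grab_frame(n); cv2.imwrite(f"pics/{n}0.png",f["color"])
    print(n,f["fx"],f["fy"],f["cx"],f["cy"],f["dist"]); print(np.round(np.array(f["extrinsics"]),4).tolist())
s=env.state(); print(s, env.tips_ahead)
E
```

```text
pics
top 389.0683162063161 389.0683162063161 276.2799844404904 216.30736839069874 [-0.0171086  0.         0.         0.         0.       ]
[[-0.0209, -0.9898, 0.1409, 453.8062], [-0.9997, 0.0185, -0.0185, 14.7897], [0.0157, -0.1412, -0.9899, 919.5571], [0.0, 0.0, 0.0, 1.0]]
side 400.58770270657726 400.58770270657726 281.9179393144766 215.39067213921945 [0.00599105 0.         0.         0.         0.        ]
[[-0.7457, -0.4651, 0.4771, 92.0426], [-0.6663, 0.5151, -0.5393, 523.8366], [0.0051, -0.72, -0.6939, 763.8248], [0.0, 0.0, 0.0, 1.0]]
{'time_s': 0.1, 'qpos': array([-7.08174699e+01,  1.83493983e+01,  8.96992890e+01, -8.91896091e-04,
        7.20434847e+01, -1.14570270e+00]), 'qvel': array([ 0.00409082,  0.02576881, -0.13840591,  0.05680928,  0.04332573,
        0.01548549]), 'effort': array([ 1.22750691e-03, -4.13329411e+01, -2.32509720e+01,  7.29036774e-02,
        4.21847985e-02, -5.41333395e-05]), 'ee_pos': array([ 199.61098239, -538.78330552,  224.19095859]), 'ee_rot': array([-1.79907830e+02, -9.95133571e-04,  2.03285077e+01]), 'force': array([ 0.2984698 ,  0.07937126, -0.25441945]), 'torque': array([-0.01785166,  0.00160985,  0.05986578]), 'gripper_force': 0.0, 'gripper_width': 90.86849847168713} 11.0
```

View pics/top0.png

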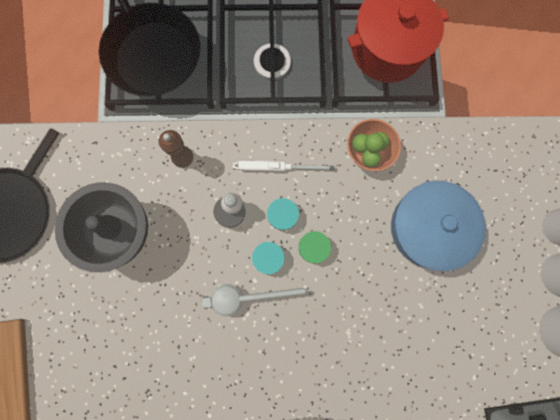

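View pics/side0.png

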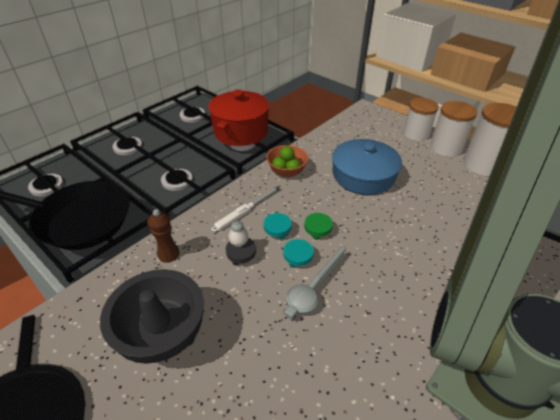

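The top image shows the dark stand at about (229,211), with the shaker's cap at about (232,201). In the side image the shaker is at (238,237) on the dark stand at (241,250). The candidates are the dark grey disc at (229,211), the turquoise discs at (283,214) and (268,258), and the green disc at (315,247). I choose the dark one, which carries the shaker, and check it in a close crop.

```bash
cat > h.py <<'E'
import numpy as np,cv2
from workcell import env,cams
def grab(n):
    f=cams.grab_frame(n); E=np.array(f["extrinsics"]); K=np.array([[f["fx"],0,f["cx"]],[0,f["fy"],f["cy"]],[0,0,1]])
    return f["color"],K,np.array(f["dist"]),E
def proj(c,P):
    _,K,d,E=c; W=np.linalg.inv(E)
    return cv2.projectPoints(np.asarray(P,float).reshape(-1,3),cv2.Rodrigues(W[:3,:3])[0],W[:3,3],K,d)[0][:,0]
def ray(c,uv,z):
    _,K,d,E=c; p=cv2.undistortPoints(np.array([[uv]],float),K,d)[0,0]
    r=E[:3,:3]@[p[0],p[1],1]; o=E[:3,3]; return o+r*(z-o[2])/r[2]
def circ(x,y,z,r,n=72):
    a=np.linspace(0,2*np.pi,n,endpoint=False); return np.c_[x+r*np.cos(a),y+r*np.sin(a),np.full(n,z)]
PROF=[(0,14),(4,16.5),(21,24),(40,18),(51,14.5),(66,14.5)]
def draw(c,im,o,s,st,sh):
    for x,y,z,r,col in [(*st,36,37,(0,255,0)),(*st,14,37,(0,160,0)),(*sh,57,24,(0,0,255)),(*sh,102,14.5,(255,0,255)),(*sh,36,14,(255,255,0))]:
        p=(proj(c,circ(x,y,z,r))-o+.5)*s; cv2.polylines(im,[np.round(p).astype(int)],True,col,1)
E
python3 - <<'E'
from h import *
ims=[]
for n,(u,v) in(("top",(229,208)),("side",(240,244))):
    c=grab(n); s=12; o=np.array([u-16,v-24]); im=cv2.resize(c[0][v-24:v+24,u-16-8:u+24],None,fx=s,fy=s,interpolation=cv2.INTER_CUBIC)[:, :400*1]
    im=cv2.resize(c[0][v-24:v+24,u-16:u+17],None,fx=s,fy=s,interpolation=cv2.INTER_CUBIC)
    ims.append(im); print(n,o)
    for z in(36,):print(ray(c,(u,v+3),z))
cv2.imwrite("pics/c1.png",np.hstack(ims))
E
```

```text
top [213 184]
[593.87817184 106.54801706  36.        ]
side [224 220]
[594.29525887 108.29429684  36.        ]
```

View pics/c1.png

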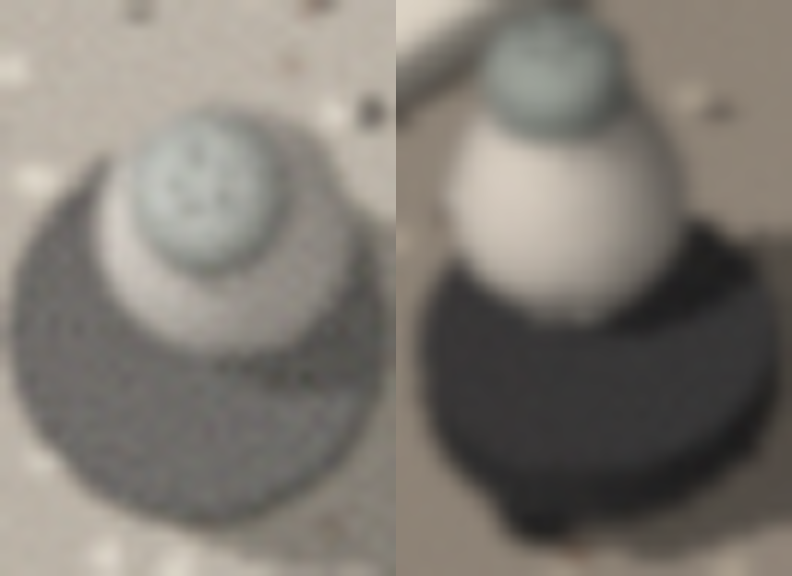

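The crop confirms it: a dark basalt disc carrying the white shaker with its steel cap, sitting toward the far (up) side. Next I fit the silhouettes.

```bash
cat >> h.py <<'E'
from scipy.optimize import minimize
from scipy.ndimage import map_coordinates
def hull(c,x,y,prof,n=160):
    p=proj(c,np.vstack([circ(x,y,z,r) for z,r in prof])).astype(np.float32)
    h=cv2.convexHull(p)[:,0].astype(float); h=np.vstack([h,h[:1]])
    L=np.r_[0,np.cumsum(np.linalg.norm(np.diff(h,axis=0),axis=1))]; t=np.linspace(0,L[-1],n,endpoint=False)
    q=np.c_[np.interp(t,L,h[:,0]),np.interp(t,L,h[:,1])]; d=np.roll(q,-1,0)-np.roll(q,1,0)
    nrm=np.c_[d[:,1],-d[:,0]]/np.linalg.norm(d,axis=1)[:,None]
    if np.sum(nrm*(q-q.mean(0)))<0:nrm=-nrm
    return q,nrm
SP=[(14,37),(36,37)]
SHP=[(36+z,r) for z,r in PROF]
def score(c,g,st,sh):
    S=lambda P:map_coordinates(g,[P[:,1],P[:,0]],order=1)
    q,n=hull(c,*st,SP); qs,ns=hull(c,*sh,SHP)
    m=np.array([cv2.pointPolygonTest(qs.astype(np.float32),tuple(map(float,p)),True)<-2 for p in q])
    a=np.clip(S(q+n)-S(q-n),-10,60)[m].mean()
    ms=np.array([cv2.pointPolygonTest(q.astype(np.float32),tuple(map(float,p)),True)>2 for p in qs])
    d=S(qs-ns)-S(qs+ns); b=np.where(ms,np.clip(d,-10,80),np.minimum(abs(d),30)).mean()
    return a+b
def fit(c,st,sh):
    g=cv2.GaussianBlur(c[0],(0,0),.7).astype(float).mean(2)
    best=None
    for k in range(3):
        f=lambda p:-score(c,g,p[:2],p[2:])
        x0=np.r_[st,sh] if best is None else best.x
        r=minimize(f,x0,method="Nelder-Mead",options=dict(initial_simplex=np.vstack([x0]+[x0+v*(6-2*k) for v in np.eye(4)]),xatol=.02,fatol=.01,maxiter=600))
        if best is None or r.fun<best.fun:best=r
    return best.x,-best.fun
def look(name,st,sh,boxes):
    ims=[];out=[]
    for n in("top","side"):
        c=grab(n); x,s=fit(c,st,sh); print(n,x.round(1),"d",(x[2:]-x[:2]).round(1),round(s,1)); out.append(x)
        u,v=np.round(proj(c,[[*x[:2],55]])[0]).astype(int); S=12; o=np.array([u-16,v-24])
        im=cv2.resize(c[0][v-24:v+24,u-16:u+17],None,fx=S,fy=S,interpolation=cv2.INTER_CUBIC)
        draw(c,im,o,S,x[:2],x[2:]); ims.append(im)
    cv2.imwrite(f"pics/{name}.png",np.hstack(ims)); return out
E
python3 -c "
from h import *
look('c2',(594,107),(605,105),None)"
```

```text
top [594.7 106.7 609.9  98.9] d [15.3 -7.8] 68.8
side [594.6 106.8 609.6  98.9] d [15. -8.] 61.7
```

View pics/c2.png

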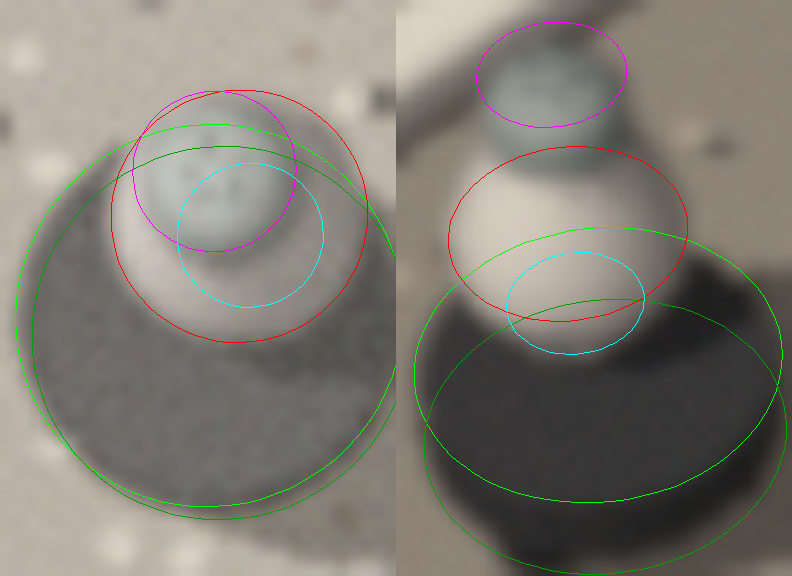

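```bash
sed -i 's/^SHP=.*/SHP=[(36+z,r) for z,r in [(0,14),(4,16.5),(12,21),(21,24),(30,22.2),(40,18),(51,14.5),(58,13.5),(63,10)]]/' h.py
python3 -c "
from h import *
look('c3',(594,107),(605,105),None)"
```

```text
top [594.8 106.8 609.8  98.9] d [15.  -7.9] 68.5
side [594.4 107.  608.9  98.8] d [14.5 -8.2] 62.8
```

View pics/c3.png

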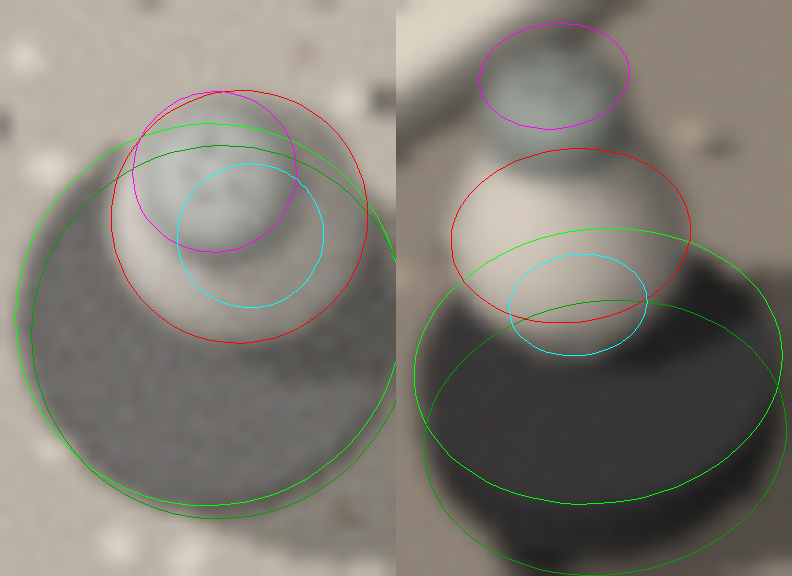

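Both cameras agree on the stand at about (594.6,106.9) and the shaker at about (609,99), an offset of about 16 mm, which is within the stated 12–18 mm. The overlay hints the shaker is about 1 mm less off-centre than fitted.

Plan: straddle the shaker with the fingers fully open, closing axis along the offset. One pad then nudges the belly slowly, and nothing is gripped.

Call:
step_arm(linear=[[0.112,-0.0845,0],[0.224,-0.169,0],[0.336,-0.2535,0],[0.448,-0.338,0],[0.56,-0.4225,0],[0.672,-0.507,0]], turn=[0,0,0,0,0,0], fingers=-1)

```text
time_s: 1.15
ee_pos: [336.6, -325.4, 225.1]
ee_rot: [180.0, -0.0, 20.3]
force: [0.3, -0.0, 0.2]
gripper_width: 91.4
gripper_force: 0.0
```

Call:
step_arm(linear=[[0.112,-0.0845,0],[0.224,-0.169,0],[0.336,-0.2535,0],[0.448,-0.338,0],[0.56,-0.4225,0],[0.672,-0.507,0]], turn=[0,0,0,0,0,0])

```text
time_s: 1.9
ee_pos: [472.8, -112.6, 225.1]
ee_rot: [180.0, -0.0, 20.3]
force: [0.3, -0.2, -1.4]
gripper_width: 91.0
gripper_force: 0.0
```

Call:
step_arm(linear=[[0.112,-0.0845,0],[0.224,-0.169,0],[0.336,-0.2535,0],[0.448,-0.338,0],[0.56,-0.4225,0],[0.672,-0.507,0],[0.672,-0.507,0],[0.672,-0.507,0]], turn=[-0.02,-0.04,-0.06,-0.08,-0.1,-0.1157,-0.1157,-0.1157])

```text
time_s: 2.9
ee_pos: [607.9, 98.5, 224.7]
ee_rot: [-180.0, 0.1, 62.0]
force: [0.3, -1.2, 0.3]
gripper_width: 91.1
gripper_force: 0.0
```

Call:
step_arm(linear=[[0,0,0.09],[0,0,0.2],[0,0,0.3],[0,0,0.38],[0,0,0.44],[0,0,0.49],[0,0,0.53],[0,0,0.557],[0,0,0.557],[0,0,0.557]], turn=[0,0,0,0,0,0,0,0,0,0])

```text
time_s: 4.15
ee_pos: [608.8, 98.9, 58.3]
ee_rot: [179.9, -0.0, 62.0]
force: [-1.0, -0.6, 1.2]
gripper_width: 91.2
gripper_force: 0.0
```

Call:
step_arm(linear=[[0,-0.015,0],[0,-0.03,0],[0,-0.042,0],[0,-0.05,0],[0,-0.056,0],[0,-0.062,0],[0,-0.068,0],[0,-0.074,0],[0,-0.08,0],[0,-0.086,0],[0,-0.092,0],[0,-0.098,0],[0,-0.104,0],[0,-0.109,0],[0,-0.113,0],[0,-0.113,0],[0,-0.113,0]], turn=[0,0,0,0,0,0,0,0,0,0,0,0,0,0,0,0,0])

```text
time_s: 6.28
ee_pos: [578.3, 114.7, 57.8]
ee_rot: [-180.0, 0.0, 62.0]
force: [0.5, -1.0, 0.2]
gripper_width: 91.5
gripper_force: 0.2
```

Call:
step_arm(linear=[[0,0.02,0],[0,0.045,0],[0,0.065,-0.03],[0,0.065,-0.1],[0,0.065,-0.22],[0,0.065,-0.36],[0,0.065,-0.48],[0,0.065,-0.557],[-0.15,0.14,-0.557],[-0.33,0.24,-0.557],[-0.5,0.34,-0.557],[-0.66,0.43,-0.557],[-0.75,0.48,-0.557],[-0.75,0.48,-0.557]], turn=[0,0,0,0,0,0,0,0,0,0,0,0,0,0])

```text
time_s: 8.02
ee_pos: [599.8, -154.0, 225.3]
ee_rot: [180.0, 0.0, 61.8]
force: [0.2, 0.1, -0.0]
gripper_width: 91.3
gripper_force: 0.0
```

```bash
python3 -c "
from h import *
look('c4',(594.6,106.9),(597,105.5),None)"
```

```text
top [594.6 107.  597.9 105.6] d [ 3.4 -1.4] 76.7
side [594.6 107.1 597.8 104.7] d [ 3.2 -2.4] 67.7
```

View pics/c4.png

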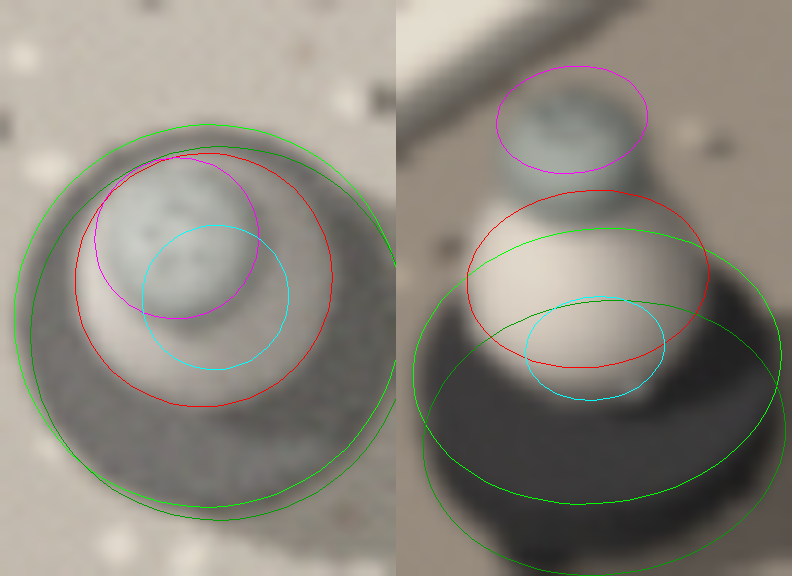

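The shaker is now about 3.6 mm off, along the same push line; camera and finger positions agree to about 0.4 mm, and the sideways error is near zero. I repeat the push, going 3.6 mm further.

Call:
step_arm(linear=[[0.09,-0.05,0],[0.25,-0.14,0],[0.42,-0.235,0],[0.58,-0.325,0],[0.69,-0.38,0],[0.75,-0.415,0],[0.75,-0.415,0],[0.75,-0.415,0.1],[0.75,-0.415,0.22],[0.75,-0.415,0.33],[0.75,-0.415,0.42],[0.75,-0.415,0.48],[0.75,-0.415,0.53],[0.75,-0.415,0.557],[0.75,-0.415,0.557],[0.75,-0.415,0.557]], turn=[0,0,0,0,0,0,0,0,0,0,0,0,0,0,0,0])

```text
time_s: 10.12
ee_pos: [596.2, 105.5, 58.6]
ee_rot: [179.9, -0.0, 62.0]
force: [0.6, 0.2, -0.6]
gripper_width: 91.7
gripper_force: 0.0
```

Call:
step_arm(linear=[[0,-0.012,0],[0,-0.024,0],[0,-0.036,0],[0,-0.044,0],[0,-0.05,0],[0,-0.055,0],[0,-0.06,0],[0,-0.065,0],[0,-0.07,0],[0,-0.074,0],[0,-0.077,0],[0,-0.077,0],[0,-0.077,0]], turn=[0,0,0,0,0,0,0,0,0,0,0,0,0])

```text
time_s: 11.75
ee_pos: [575.3, 116.4, 57.8]
ee_rot: [180.0, 0.0, 62.0]
force: [0.6, -0.1, 0.4]
gripper_width: 90.7
gripper_force: 0.3
```

Call:
step_arm(linear=[[0,0.02,0],[0,0.045,0],[0,0.065,-0.03],[0,0.065,-0.1],[0,0.065,-0.22],[0,0.065,-0.36],[0,0.065,-0.48],[0,0.065,-0.557],[-0.15,0.14,-0.557],[-0.33,0.24,-0.557],[-0.5,0.34,-0.557],[-0.66,0.43,-0.557],[-0.75,0.48,-0.557],[-0.75,0.48,-0.557]], turn=[0,0,0,0,0,0,0,0,0,0,0,0,0,0])

```text
time_s: 13.5
ee_pos: [596.7, -152.3, 225.3]
ee_rot: [180.0, 0.0, 61.8]
force: [-0.1, 0.2, 0.2]
gripper_width: 91.0
gripper_force: 0.0
```

```bash
python3 -c "
from h import *
look('c5',(594.6,106.9),(594.6,106.5),None)
"
```

```text
top [594.4 107.  595.9 107.4] d [1.5 0.4] 80.2
side [594.7 107.  595.5 106.1] d [ 0.9 -0.9] 69.3
```

View pics/c5.png

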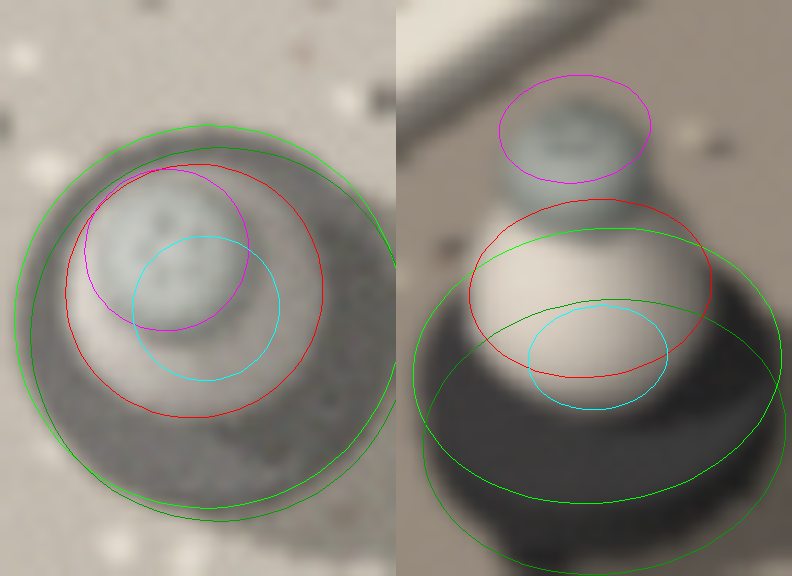

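The shaker is upright and centred to within about 1 mm, by both cameras and the finger position. The stand has not moved, and the arm is clear.

```bash
python3 -c "
from workcell import env
print(env.job_done())"
```

```text
the job is handed in; nothing more can be done
None
```

The salt shaker stands upright within about 1 mm of the stand's centre by my camera measurements, after two gentle pushes; the stand read in the same place throughout, the arm was clear at the end, and the job is handed in (no verdict was returned).

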